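# Centre the canister on the kitchen scale and zero it

### The arm

A 7-joint arm with a two-finger parallel gripper is mounted at the origin on the work surface. World frame = base frame: x ahead of the robot, y to its left, z up, the work surface at z = 0. Lengths are in m, angles in degrees, forces in N, time in s.
With the tool pointing down it reaches from about 0.425 to 0.875 m from the base axis. Payload 8.4 kg.
Tool frame: the origin (TCP) lies on the mounting face of the last link; the fingertips stand 182 mm ahead of it and the grasp point (between the pads) lies 164 mm ahead of it; x points along the fingers, y is the direction in which the jaws open and shut, and the axes are right-handed (so a half turn about x gives the same grasp; the last joint's range is limited). The gripper opens to 87 mm and grips with 3 to 60 N. Pads are 19 mm wide; open, the fingers measure 117 mm over their backs; the gripper's body (75 mm by 190 mm) begins 51 mm behind the grasp point.
Start: joints at [-78.507, 19.091, 2.286, 83.961, -0.768, 76.965, -3.352], TCP at [0.192, 0.621, 0.405] pointing down, gripper open.
Joint ranges: [-147.57, 147.57], [-21.85, 119.76], [-74.77, 79.35], [14.55, 137.4], [-85.83, 265.84], [4.83, 119.75], [-152.11, 152.11]. Speed limits (degrees/s): [127.2, 127.2, 159.86, 159.86, 180, 180, 180].

### API

Orientations are given as a 3x3 rotation matrix whose columns are the frame's x, y, z axes.
In Python, from station import status, viewer, ticket gives the robot as it stands.
- The arm moves only by the tool step_arm, never from a script. Its argument "deltas" is one flat list of numbers, 4 for each row, row after row: the shift along the tool's x, y, z in cm, then the turn about the tool's x in degrees. A call has 1 to 10 rows; each row shifts and turns the commanded pose from where the row before left it, along the tool's axes as they then stand; what a row does not reach is not made up. A row lasts 1/8 s, in which the tool goes at most 62.5 mm and 10.7 degrees, less where a joint would pass 70% of its speed; a pose out of reach is approached as far as the arm can. A call with a gripper value outside its range is refused whole. "hand" is the gripper's target within -1 to 1 (fully open at 1, half-way at 0, shut at -1), set as the call begins (left out, the last holds). The fingers move at their own pace and stop on an object; the grip force is fixed at half the most. Time passes only in rows, so rows that do not move let the fingers close. It gives the time, the measured TCP pose, the force and the opening at its end, in the units of the state.
- status.sense(): the state, without advancing time (a new reading comes with each control period).
- viewer.camera(name): name is "scene" or "top" or "wrist"; returns the picture (420x560x3 uint8, blue, green, red); there is no depth.
- viewer.camera_info(name): a dict with "mtx" (3x3 intrinsics, pixels), "k1" (the pictures are not rectified: a ray, as slopes to the right and down, at radius r is drawn at 1 + k1 r^2 times it, then the intrinsics apply), "T" (4x4, takes a point from camera to world coordinates). Camera axes: x right, y down, z forward; pixel columns grow to the right and rows downward; lengths in m; the calibration is good to about 2 mm. A picture is of the moment at which its call begins: read the wrist's pose just before it. camera_info takes no time and is no camera call; for the wrist camera it gives the pose at the moment of the call.
- ticket.job_done(): hands the job in, once; it reports no verdict.
The state is a dict: "clock": time; "qpos": joint angles; "joint_vel": joint speeds; "effort": joint torques, N m; "tcp_pos": TCP position; "tool_rot": TCP orientation; "wrist_force": force on the tool from outside, world axes, zero at the start; "wrist_torque": the same for the moment, N m; "grip_width": opening from 0.0 (shut) to 1.0 (fully open).
Only numpy, scipy, OpenCV 4.12 (cv2) and the standard library are available. Lean on these libraries where they do the work, as an engineer would, in place of code of your own. Each camera call takes 0.05 s, during which the arm holds its last target.

### The job

The square ceramic canister was set down too far back on the kitchen scale and hangs over the edge of the steel platform, close to the display tower. Lay the fingertips on its closed lid and slide it, without lifting or tipping it, until it stands squarely in the middle of the platform with an even strip of steel showing on all sides; never load the platform with more than 2 kg, the canister's own weight included. Then let go of it and, so that what is taken out can be weighed, press the round zero key fully down and release it, without pressing the square power key or disturbing the other things on the table.

Things in the scene. Friction and masses are not known exactly. Their poses are not given: they have to be found in the camera images.
- scale: compact counter scale, white plastic, fixed on the table: base 290 x 170 mm, 35 mm high. Origin on the table under the platform's middle; -x points to its front, where the keys are, +z up. The base reaches from x = -160 to +130 mm. At the back stands a display tower 156 mm wide (along y), 198 mm high, its flat front face at x = +88 mm
- platform: the scale's weighing platform, a smooth bare steel plate 134 x 134 x 5 mm, parallel to the scale's axes, its top about 49 mm above the table. It is stiff and sinks less than a millimetre under load. Origin at the centre of its top face
- canister: glazed ceramic canister, square body 106 x 106 x 84 mm, 0.5 to 0.95 kg, slippery on the steel. Its round flat screw lid (wood, 104 mm, firm under the fingertips) tops out 106 to 112 mm above the underside, as far as it was screwed down. Too wide to grasp. Origin: centre of the underside, x, y square to the sides; starts 24 to 30 mm behind the middle, up to 12 mm aside, nearly square
- zero_key (a joint): travel of the zero key, m: 0 up, 0.004 fully down; it is down from 0.003 on. Needs about 4 N, springs back
- zero_key_top (a point): centre of the top of the zero key: round, 26 mm across, stands 8 mm above the base, on the front right of the scale (scale frame x = -128, y = -45 mm)
- power_key (a joint): travel of the power key, m, to be left alone
- power_key_top (a point): centre of the top of the power key: square, 16 mm, 8 mm above the base, on the front left (scale frame x = -128, y = +45 mm)
- bowl: stainless steel mixing bowl, 200 mm across, 85 mm high, beside the scale on its left; origin at the centre of its foot
- salt_jar: glass jar with a cork top, 68 mm across, 125 mm high, beside the scale on its right; origin at the centre of its foot
- spatula: blue hard-silicone spatula, 270 mm long, lying to the right of the scale
- rolling_pin: short olive-wood rolling pin, 330 mm long, 48 mm thick, lying to the left
- cup: terracotta mug, 76 mm across, 80 mm high, on the right
- scraper: steel dough scraper with a wooden grip, 110 x 75 mm, lying on the right
- pastry_wheel: pastry wheel with a wooden handle, 180 mm long, lying on the left near the robot

How it is judged:
By the outcome, as a careful person would: the job done as asked, in the order asked, and still so for the second after the job is handed in, with the robot touching nothing.
It also fails if it takes over 48 s, if anything falls off the work surface, if the arm or the gripper's body presses on something with over 40 N, if the wrist force passes 120 N, or if a joint passes its speed limit or range.

## Working session

There is one attempt and no reset: what is moved stays moved. The work goes in short steps, Python scripts to look and compute and a tool call to move; the robot and the scene stay as the last step left them, time stands still between calls to the robot, and variables do not carry over. Pictures are saved under pics/ and viewed, and the job is handed in when it is done.

Besides the shell and the picture viewer there is one more tool, called after "Request:" in YAML: its name, and indented under it one key for each argument. step_arm: Moves the arm, as the interface text tells. Its arguments: {"type":"object","properties":{"deltas":{"type":"array","items":{"type":"number"}},"hand":{"type":"number"}},"required":["deltas"]}

```bash
ls; mkdir -p pics; python3 - <<'E'
from station import status, viewer, ticket
import cv2
s=status.sense()
for k,v in s.items(): print(k,v)
for n in ("scene","top"):
    im=viewer.camera(n); cv2.imwrite(f"pics/{n}0.png",im)
for n in ("scene","top","wrist"):print(n,viewer.camera_info(n))
E
```

```text
pics
clock 0.0
qpos [-78.5097487   19.1319249    2.28296863  84.01301863  -0.76713083
  76.96430916  -3.35340563]
joint_vel [ 0.10002867  0.03924     0.00447087  0.02845045 -0.06439394 -0.05061455
  0.03967114]
effort [-5.64404509e-04 -6.56355071e+01  1.33508340e+00 -4.03808320e+01
 -5.96563378e-02  4.48650413e-02  1.14243232e-04]
tcp_pos [0.19187117 0.62084594 0.40384002]
tool_rot [[-3.75494364e-04  2.95289581e-01  9.55407726e-01]
 [-1.59770439e-03  9.55406397e-01 -2.95289798e-01]
 [-9.99998653e-01 -1.63733877e-03  1.13035742e-04]]
wrist_force [ 0.61359465 -1.02555905 -0.23533168]
wrist_torque [ 0.03649737 -0.03922858  0.06725559]
grip_width 0.9993302404050992
scene {'mtx': array([[425.75485253,   0.        , 277.9776275 ],
       [  0.        , 425.75485253, 209.15808386],
       [  0.        ,   0.        ,   1.        ]]), 'k1': 0.02360219207120634, 'T': array([[-0.42299619,  0.72882944, -0.53840678,  1.06410318],
       [ 0.90612685,  0.33833298, -0.25389942,  0.30329724],
       [-0.0028886 , -0.59526333, -0.80352549,  0.92450292],
       [ 0.        ,  0.        ,  0.        ,
[... 210 characters left out ...]
 'T': array([[-0.01896467, -0.99434584,  0.10448302,  0.37000195],
       [-0.99978949,  0.01804183, -0.00977052,  0.04620938],
       [ 0.00783021, -0.10464632, -0.99447868,  1.38654084],
       [ 0.        ,  0.        ,  0.        ,  1.        ]])}
wrist {'mtx': array([[309.74489734,   0.        , 280.50943448],
       [  0.        , 309.74489734, 206.76411684],
       [  0.        ,   0.        ,   1.        ]]), 'k1': 0.0007988176144991556, 'T': array([[ 0.29647958,  0.91329229,  0.27927954,  0.11506374],
       [ 0.95503855, -0.28318056, -0.08780739,  0.64411225],
       [-0.00110727,  0.29275583, -0.95618659,  0.38439538],
       [ 0.        ,  0.        ,  0.        ,  1.        ]])}
```

View pics/scene0.png

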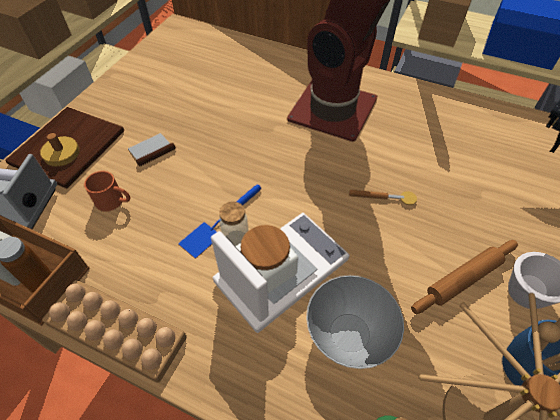

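View pics/top0.png

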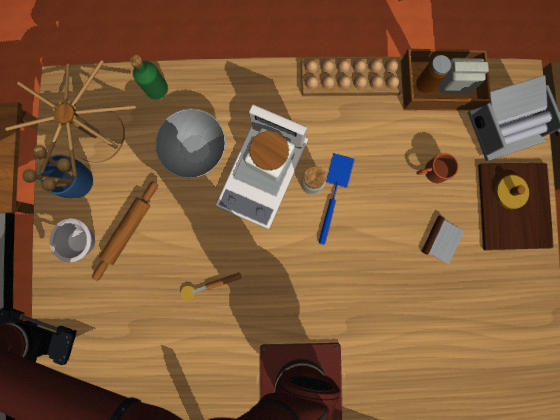

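The scene view shows the scale at about (280,270), with the tower towards the camera. In the top view the tower is at (278,125), the lid at (269,150) and the keys near (245,205). I'll zoom in next.

```bash
cat > h.py <<'E'
import numpy as np, cv2
from station import status, viewer, ticket
def proj(info,P):
    P=np.atleast_2d(P).astype(float); T=info["T"]; c=(P-T[:3,3])@T[:3,:3]
    s=c[:,:2]/c[:,2:]; r2=(s**2).sum(1,keepdims=True); s=s*(1+info["k1"]*r2)
    K=info["mtx"]; return s*[K[0,0],K[1,1]]+[K[0,2],K[1,2]]
def ray(info,uv):
    K=info["mtx"]; d=(np.atleast_2d(uv)-[K[0,2],K[1,2]])/[K[0,0],K[1,1]]; s=d.copy()
    for _ in range(20): s=d/(1+info["k1"]*(s**2).sum(1,keepdims=True))
    v=np.c_[s,np.ones(len(s))]@info["T"][:3,:3].T
    return info["T"][:3,3],v
def onz(info,uv,z):
    o,v=ray(info,uv); return o+v*((np.asarray(z)-o[2])/v[:,2])[:,None]
def crop(im,x0,y0,w,h,f,name):
    c=cv2.resize(im[y0:y0+h,x0:x0+w],None,fx=f,fy=f,interpolation=cv2.INTER_CUBIC); cv2.imwrite(name,c)
E
python3 - <<'E'
from h import *
crop(cv2.imread("pics/top0.png"),205,95,140,140,4,"pics/topc.png")
crop(cv2.imread("pics/scene0.png"),200,190,160,145,5,"pics/scenec.png")
E
```

```text
(no output)
```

View pics/topc.png

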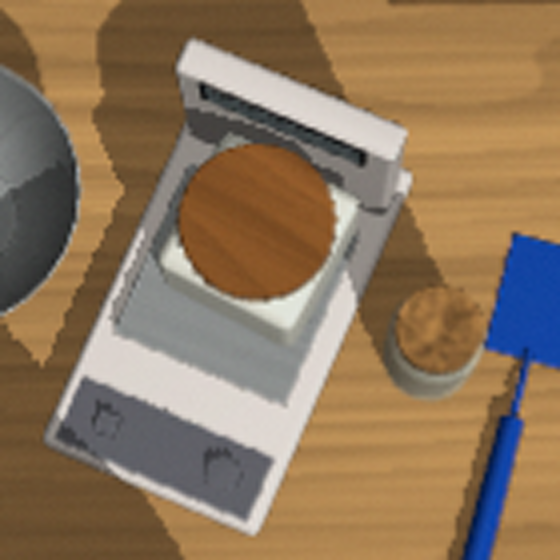

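View pics/scenec.png

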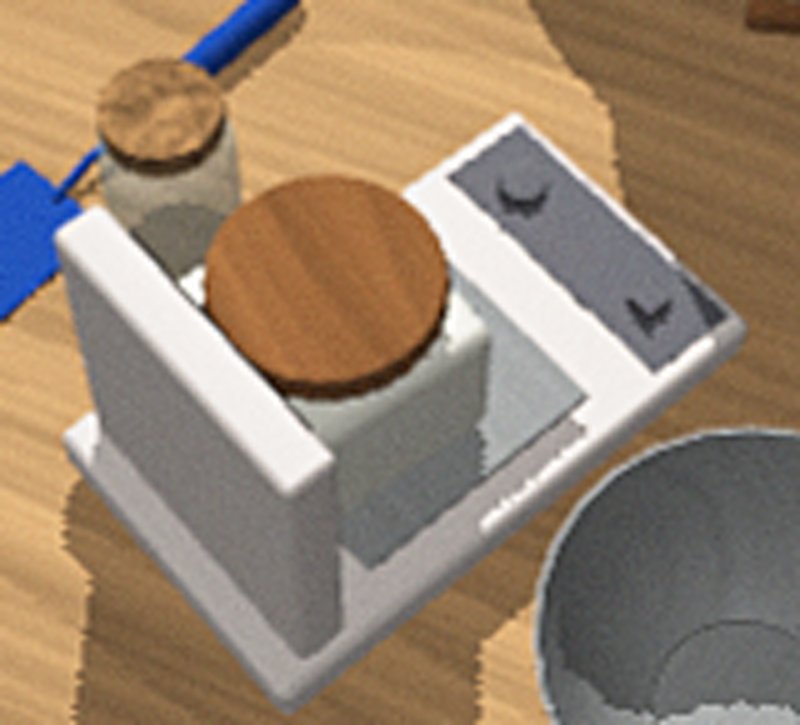

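```bash
cat > fit.py <<'E'
from h import *
from scipy.optimize import least_squares
ti=viewer.camera_info("top"); si=viewer.camera_info("scene")
def T(p): return (np.array(p)+.5)/4-.5+[205,95]
def S(p): return (np.array(p)+.5)/5-.5+[200,190]
obs=[(ti,T((45,438)),(-.16,.085,.035)),(ti,T((252,533)),(-.16,-.085,.035)),(ti,T((412,178)),(.13,-.085,.035)),
(ti,T((115,327)),(-.067,.067,.049)),(ti,T((288,404)),(-.067,-.067,.049)),
(ti,T((180,75)),(.088,.078,.198)),(ti,T((395,161)),(.088,-.078,.198)),
(ti,T((225,465)),(-.128,-.045,.043)),(ti,T((107,418)),(-.128,.045,.043)),
(si,S((518,113)),(-.16,-.085,.035)),(si,S((746,322)),(-.16,.085,.035)),(si,S((288,695)),(.13,.085,.035)),(si,S((65,437)),(.13,-.085,.035)),
(si,S((588,398)),(-.067,.067,.049)),(si,S((372,570)),(.067,.067,.049))]
def W(q,P):
    P=np.array(P); c,s=np.cos(q[2]),np.sin(q[2]); return np.array([q[0]+c*P[0]-s*P[1],q[1]+s*P[0]+c*P[1],P[2]])
def f(q): return np.concatenate([proj(i,W(q,P))[0]-uv for i,uv,P in obs])
if __name__=="__main__":
    r=least_squares(f,[.55,.05,-.4],loss='soft_l1'); q=r.x
    print(q,np.degrees(q[2])); print(np.round(f(q).reshape(-1,2),2))
    # lid ellipse: threshold brown in crop region, fit
    for n,i,mk in (("top",ti,T((258,221))),("scene",si,S((327,280)))):
        for z in (.155,.158,.161):
            p=onz(i,mk,z)[0]; d=p[:2]-q[:2]; c,s=np.cos(q[2]),np.sin(q[2])
            print(n,z,p.round(4),"scale frame",(c*d[0]+s*d[1]).round(4),(-s*d[0]+c*d[1]).round(4))
E
python3 fit.py
```

```text
[ 0.62742309  0.09424544 -0.42959263] -24.61384453730655
[[-1.29  0.53]
 [ 1.3   0.56]
 [ 1.47 -2.04]
 [-0.27  0.52]
 [-0.45 -0.07]
 [-1.55 -1.95]
 [ 0.28  0.1 ]
 [-0.41  1.43]
 [ 0.2   0.58]
 [-0.24 -1.08]
 [ 1.82  0.44]
 [-0.75  1.98]
 [-1.78 -0.63]
 [ 0.6  -0.4 ]
 [-0.51  0.36]]
top 0.155 [0.6471 0.0767 0.155 ] scale frame 0.0252 -0.0078
top 0.158 [0.6465 0.0766 0.158 ] scale frame 0.0247 -0.0081
top 0.161 [0.6458 0.0765 0.161 ] scale frame 0.0241 -0.0085
scene 0.155 [0.647  0.0758 0.155 ] scale frame 0.0254 -0.0086
scene 0.158 [0.6486 0.0767 0.158 ] scale frame 0.0265 -0.0071
scene 0.161 [0.6502 0.0776 0.161 ] scale frame 0.0277 -0.0056
```

The fit puts the scale at about (0.627, 0.094) with yaw −24.6°. The canister is about 26 mm back and 8 mm to the right. I'll align the tool with the scale frame and move to a viewing pose above its front.

Request:
step_arm:
  deltas: [0,0,0,7.4,-0.3,-1.0,1.8,0,-0.3,-1.86,3.34,0,-0.3,-1.86,3.34,0,-0.3,-1.86,3.34,0,-0.3,-1.86,3.34,0,-0.3,-1.86,3.34,0,-0.3,-1.86,3.34,0]
  hand: 0.2

```text
clock: 1.1
tcp_pos: [0.3413, 0.417, 0.426]
tool_rot: [[0.0, 0.414, 0.91], [-0.0, 0.91, -0.414], [-1.0, 0.0, 0.0]]
wrist_force: [-0.1, -0.1, -0.1]
grip_width: 0.598
```

Request:
step_arm:
  deltas: [0,-1.95,3.5,0,0,-1.95,3.5,0,0,-1.95,3.5,0,0,-1.95,3.5,0,-0.3,-1.95,3.5,0,-0.3,-1.95,3.5,0,-0.3,-1.95,3.5,0,-0.3,-1.9,3.5,0,-0.3,-0.9,1.7,0,0,-0.5,0.8,0]

```text
clock: 2.35
tcp_pos: [0.5472, 0.1362, 0.4409]
tool_rot: [[0.0, 0.416, 0.909], [-0.0, 0.909, -0.416], [-1.0, 0.0, 0.0]]
wrist_force: [0.5, 0.7, -0.8]
grip_width: 0.601
```

```bash
python3 - <<'E'
from h import *
import pickle
s=status.sense();print(s["clock"],s["tcp_pos"],s["qpos"],s["joint_vel"].max() if hasattr(s["joint_vel"],'max') else s["joint_vel"],s["wrist_force"],s["grip_width"])
i=viewer.camera_info("wrist"); im=viewer.camera("wrist"); cv2.imwrite("pics/w1.png",im); pickle.dump(i,open("w1.pkl","wb"))
i2=viewer.camera_info("wrist");print(abs(i["T"]-i2["T"]).max())
crop(im,80,60,400,300,2,"pics/w1c.png")
E
```

```text
2.35 [0.54715057 0.13618886 0.44094349] [-43.44809056   8.12526544  28.00901205  94.32768814  -3.88119914
  78.50759734  50.48568429] 7.677104321483313 [ 0.50614095  0.676062   -0.77583552] 0.6009525379175771
0.0004611728102442564
```

View pics/w1.png

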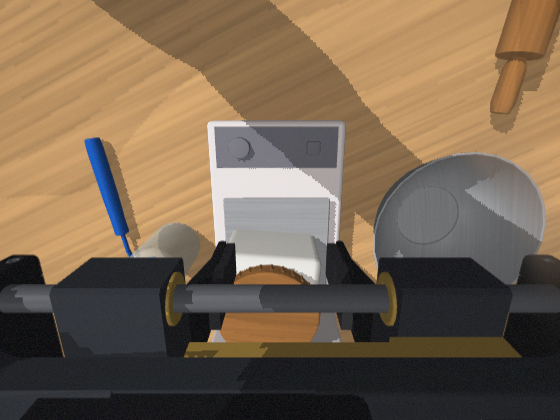

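The wrist view shows the keys at (240,148) and (313,148), and the platform's front edge at about y=198 from x=224 to 330. The canister's front face is at (233–320, 230), and the gripper hides the rest. I'll zoom in to measure.

```bash
python3 - <<'E'
from h import *
im=viewer.camera("wrist"); cv2.imwrite("pics/w1b.png",im)
crop(im,195,110,165,150,4.8,"pics/w1z.png")
E
```

```text
(no output)
```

View pics/w1z.png

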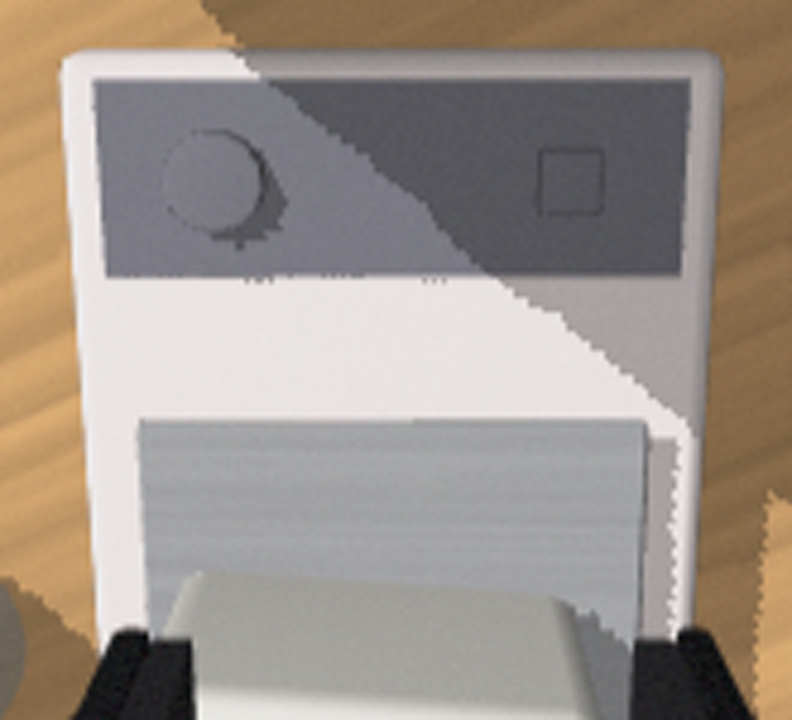

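```bash
cat > fit2.py <<'E'
from fit import *
wi=viewer.camera_info("wrist")
def Wp(p): return (np.array(p)+.5)/4.8-.5+[195,110]
def toscale(q,p):
    d=p[:2]-q[:2]; c,s=np.cos(q[2]),np.sin(q[2]); return np.array([c*d[0]+s*d[1],-s*d[0]+c*d[1]])
wobs=[(Wp((138,422)),(-.067,.067*-1,.049)),(Wp((648,422)),(-.067,.067,.049)),(Wp((213,180)),(-.128,-.045,.043)),(Wp((571,182)),(-.128,.045,.043))]
fw=lambda q: np.concatenate([proj(wi,W(q,P))[0]-uv for uv,P in wobs])
r=least_squares(fw,[.62,.09,-.43]); q=r.x; print("wrist only",q,np.degrees(q[2])); print(fw(q).round(2))
r=least_squares(lambda q:np.r_[f(q),2*fw(q)],[.62,.09,-.43],loss='soft_l1'); print("joint",r.x,np.degrees(r.x[2]))
for nm,qq in(("w",q),("j",r.x)):
    A,B=[toscale(qq,onz(wi,Wp(p),.049)[0]) for p in((200,570),(560,597))]
    print(nm,"bottom front edge",A,B,np.degrees(np.arctan2(-(B-A)[0],(B-A)[1])))
s=status.sense(); print(s["tcp_pos"],toscale(q,s["tcp_pos"]),toscale(r.x,s["tcp_pos"]),s["wrist_force"])
E
python3 fit2.py
```

```text
wrist only [ 0.62493114  0.09509956 -0.43177248] -24.73874068655922
[-0.76 -0.08  0.63  0.03  0.04  0.22  0.09 -0.11]
joint [ 0.6251435   0.09493143 -0.43185331] -24.74337178788966
w bottom front edge [-0.02590558 -0.05164513] [-0.01824893  0.04485925] -4.53634265264427
j bottom front edge [-0.02616465 -0.05158341] [-0.0185158   0.04492159] -4.531711551313821
[0.54687729 0.13717385 0.44062418] [-0.08849779  0.00554887] [-0.08876148  0.00560553] [ 0.32184072  0.20226236 -0.03828499]
```

The scale fit now agrees to about 1 mm: (0.625, 0.095), yaw −24.74°. The canister is at about (+29, −7.5) mm in the scale frame, yaw −4.5°. I'll move over the lid, match its yaw and descend.

Request:
step_arm:
  deltas: [0,-0.2,1.0,0,0,-0.23,2.2,0,0,-0.23,2.2,0,0,-0.23,2.2,0,0,-0.23,2.2,0,0,-0.21,1.45,0,0,0,0.5,4.6,1.5,0,0,0,2.0,0,0,0,1.5,0,0,0]

```text
clock: 3.7
tcp_pos: [0.6476, 0.0781, 0.3885]
tool_rot: [[-0.002, 0.486, 0.874], [-0.0, 0.874, -0.486], [-1.0, -0.001, -0.002]]
wrist_force: [-0.0, 0.6, 0.2]
grip_width: 0.599
```

```bash
cat > st.py <<'E'
from h import *
q=np.array([.62505,.09500,-.43182])
s=status.sense(); p=np.array(s["tcp_pos"]); R=np.array(s["tool_rot"])
d=p[:2]-q[:2]; c,t=np.cos(q[2]),np.sin(q[2])
print("clk",s["clock"],"scale xy mm",np.round(1e3*np.array([c*d[0]+t*d[1],-t*d[0]+c*d[1]]),2),"tip z mm",round(1e3*(p[2]-.182),2),"yaw rel",round(np.degrees(np.arctan2(-R[0,1],R[1,1])-q[2]),2),"F",np.round(s["wrist_force"],2),"M",np.round(s["wrist_torque"],2),"w",round(s["grip_width"],3), "tilt",np.round(R[:,0],4))
E
python3 st.py
```

```text
clk 3.7 scale xy mm [27.54 -5.96] tip z mm 206.49 yaw rel -4.34 F [-0.03  0.62  0.18] M [-0.    0.   -0.01] w 0.599 tilt [-2.1e-03 -1.0e-04 -1.0e+00]
```

Request:
step_arm:
  deltas: [1.2,-0.15,0.1,0,1.2,0,0,0,0.8,0,0,0,0.3,0,0,0,0,0,0,0,0,0,0,0]

```text
clock: 4.45
tcp_pos: [0.6485, 0.0758, 0.3562]
tool_rot: [[0.001, 0.487, 0.873], [0.0, 0.873, -0.487], [-1.0, 0.0, 0.001]]
wrist_force: [0.9, -0.0, 0.1]
grip_width: 0.6
```

```bash
python3 st.py; python3 - <<'E'
from h import *
im=viewer.camera("top"); crop(im,205,75,150,140,4,"pics/t2.png")
im=viewer.camera("scene"); crop(im,180,150,180,160,4,"pics/s2.png")
E
```

```text
clk 4.45 scale xy mm [29.31 -7.63] tip z mm 174.24 yaw rel -4.43 F [ 0.94 -0.02  0.06] M [-0.01 -0.   -0.01] w 0.6 tilt [ 7.e-04  1.e-04 -1.e+00]
```

View pics/s2.png

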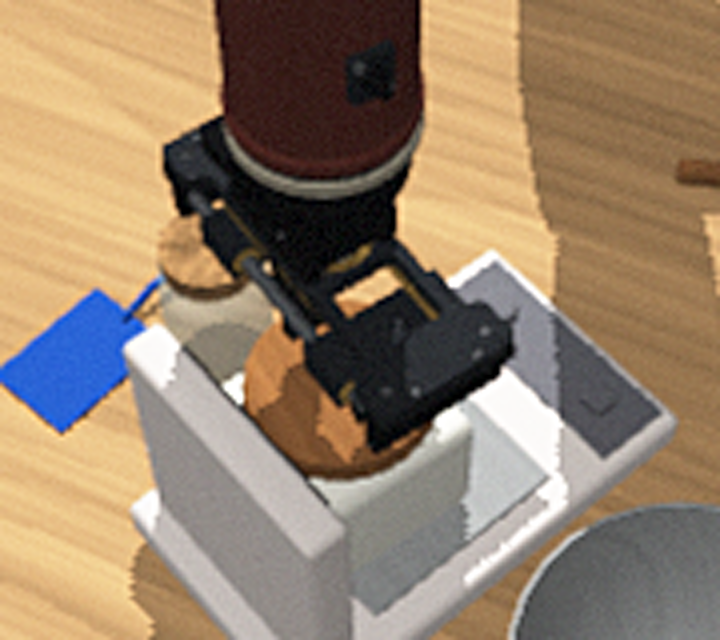

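Request:
step_arm:
  deltas: [0.5,0,0,0,0.4,0,0,0,0.2,0,0,0,0.05,0,0,0,0,0,0,0]

```text
clock: 5.18
tcp_pos: [0.6484, 0.0758, 0.3443]
tool_rot: [[0.0, 0.488, 0.873], [-0.0, 0.873, -0.488], [-1.0, -0.0, 0.0]]
wrist_force: [-0.7, -0.7, -0.3]
grip_width: 0.605
```

```bash
python3 st.py
```

```text
clk 5.175 scale xy mm [29.22 -7.71] tip z mm 162.28 yaw rel -4.44 F [-0.72 -0.74 -0.34] M [ 0.   -0.08 -0.04] w 0.605 tilt [ 0.e+00 -1.e-04 -1.e+00]
```

Request:
step_arm:
  deltas: [0.05,0,0,0,0.05,0,0,0]

```text
clock: 5.42
tcp_pos: [0.6484, 0.0758, 0.3433]
tool_rot: [[0.0, 0.488, 0.873], [-0.0, 0.873, -0.488], [-1.0, 0.0, 0.0]]
wrist_force: [0.4, 0.4, 0.3]
grip_width: 0.599
```

Request:
step_arm:
  deltas: [0.05,0,0,0,0.03,0,0,0]

```text
clock: 5.68
tcp_pos: [0.6484, 0.0758, 0.3427]
tool_rot: [[0.0, 0.488, 0.873], [0.0, 0.873, -0.488], [-1.0, 0.0, 0.0]]
wrist_force: [-1.0, 0.7, 2.5]
grip_width: 0.598
```

Request:
step_arm:
  deltas: [0.05,0,0,0,0.03,0,0,0]

```text
clock: 5.92
tcp_pos: [0.6484, 0.0757, 0.3425]
tool_rot: [[0.0, 0.488, 0.873], [0.0, 0.873, -0.488], [-1.0, 0.001, 0.0]]
wrist_force: [-3.1, 0.5, 7.2]
grip_width: 0.595
```

Request:
step_arm:
  deltas: [0,0.02,-0.1,-0.3,0,0.04,-0.2,-0.5,0,0.05,-0.2,-0.5]

```text
clock: 6.3
tcp_pos: [0.645, 0.0785, 0.3426]
tool_rot: [[0.003, 0.468, 0.884], [-0.001, 0.884, -0.468], [-1.0, 0.001, 0.003]]
wrist_force: [2.9, -2.8, 6.3]
grip_width: 0.598
```

```bash
python3 st.py
```

```text
clk 6.3 scale xy mm [25.05 -6.61] tip z mm 160.56 yaw rel -3.15 F [ 2.94 -2.77  6.27] M [-0.62 -0.62 -0.05] w 0.598 tilt [ 2.6e-03 -6.0e-04 -1.0e+00]
```

```bash
python3 - <<'E'
from h import *
im=viewer.camera("wrist"); cv2.imwrite("pics/w3.png",im)
E
python3 st.py
```

```text
clk 6.35 scale xy mm [24.77 -6.45] tip z mm 160.56 yaw rel -3.11 F [ 2.82 -3.21  6.52] M [-0.78 -0.46  0.01] w 0.6 tilt [ 2.3e-03 -4.0e-04 -1.0e+00]
```

View pics/w3.png

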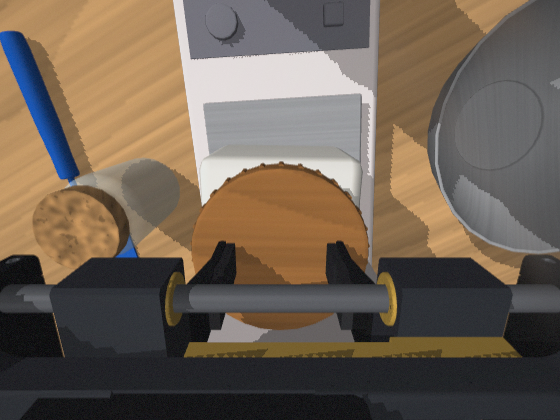

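The lid is fully visible in the wrist view: x 192–369, y 163–328, with the fingertips at (228,250) and (337,250). I'll measure its centre.

```bash
cat > lid.py <<'E'
from h import *
import sys
q=np.array([.62505,.09500,-.43182])
c,t=np.cos(q[2]),np.sin(q[2])
def sc(p): d=p[...,:2]-q[:2]; return np.stack([c*d[...,0]+t*d[...,1],-t*d[...,0]+c*d[...,1]],-1)
def un(x,y,z): return np.stack([q[0]+c*x-t*y,q[1]+t*x+c*y,z+0*x],-1)
def lid(im,info,z=.1605):
    # rectify to metric top-down picture in scale frame at height z, 0.25 mm/px, x down
    xs=np.arange(-.14,.14,.00025); X,Y=np.meshgrid(xs,xs,indexing='ij')
    uv=proj(info,un(X.ravel(),Y.ravel(),np.full(X.size,z))).astype(np.float32).reshape(*X.shape,2)
    return cv2.remap(im,uv[...,0],uv[...,1],cv2.INTER_LINEAR)
if __name__=="__main__":
    n=sys.argv[1]
    info=viewer.camera_info("wrist"); im=viewer.camera("wrist"); cv2.imwrite(f"pics/{n}.png",im)
    r=lid(im,info); cv2.imwrite(f"pics/{n}_lid.png",cv2.resize(r,None,fx=.5,fy=.5))
    r2=lid(im,info,.049); cv2.imwrite(f"pics/{n}_plat.png",cv2.resize(r2,None,fx=.5,fy=.5))
    hsv=cv2.cvtColor(r,cv2.COLOR_BGR2HSV)
    m=cv2.inRange(hsv,(5,110,60),(16,255,255)); m=cv2.morphologyEx(m,cv2.MORPH_OPEN,np.ones((15,15)))
    nn,lab,st,_=cv2.connectedComponentsWithStats(m); k=1+np.argmax(st[1:,4]); cs,_=cv2.findContours((lab==k).astype(np.uint8),cv2.RETR_EXTERNAL,cv2.CHAIN_APPROX_NONE)
    (y,x),rad=cv2.minEnclosingCircle(max(cs,key=len)); print("lid centre scale mm",(np.array([x,y])*.25-140).round(2),"r",rad*.25)
E
python3 lid.py w4; python3 st.py
```

```text
lid centre scale mm [ 22.6  -10.42] r 53.99557876586914
clk 6.4 scale xy mm [24.84 -6.49] tip z mm 160.55 yaw rel -3.14 F [ 1.48 -2.14  5.62] M [-0.61 -0.45 -0.01] w 0.6 tilt [ 2.2e-03 -3.0e-04 -1.0e+00]
```

View pics/w4_lid.png

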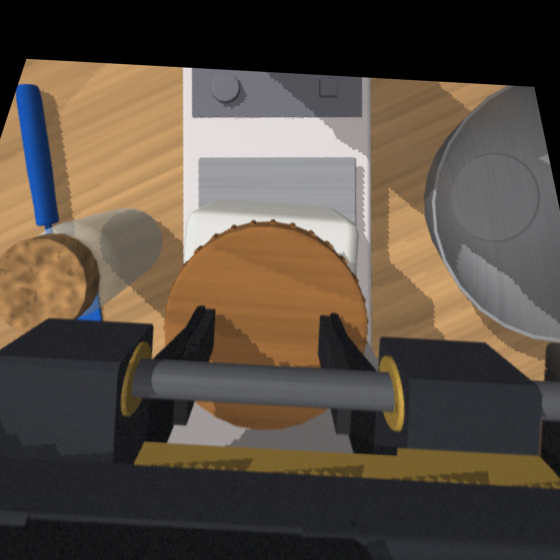

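View pics/w4_plat.png

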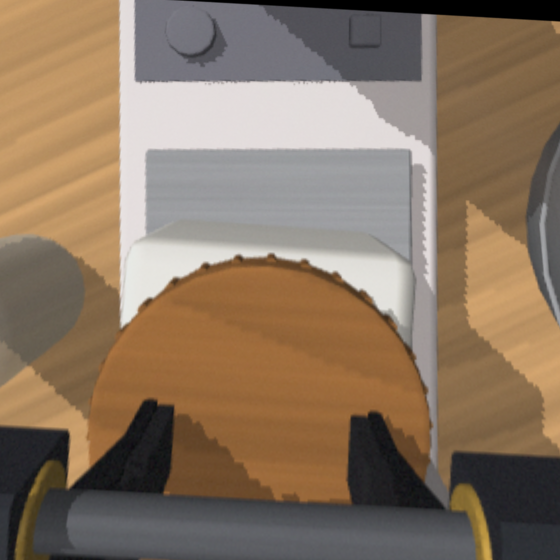

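The canister moves with the fingers. About 24 mm in x, 6.4 mm in y and 3.7° of yaw remain.

Request:
step_arm:
  deltas: [0,0.04,-0.18,-0.3,0,0.07,-0.25,-0.45,0,0.07,-0.25,-0.45,0,0.07,-0.25,-0.45]

```text
clock: 6.9
tcp_pos: [0.6379, 0.0851, 0.3426]
tool_rot: [[0.003, 0.442, 0.897], [-0.0, 0.897, -0.442], [-1.0, 0.001, 0.003]]
wrist_force: [3.1, -2.2, 6.0]
grip_width: 0.599
```

```bash
python3 st.py
```

```text
clk 6.9 scale xy mm [15.8  -3.57] tip z mm 160.6 yaw rel -1.5 F [ 3.07 -2.24  5.97] M [-0.67 -0.64 -0.02] w 0.599 tilt [ 2.7e-03 -4.0e-04 -1.0e+00]
```

Request:
step_arm:
  deltas: [0,0.07,-0.25,-0.45,0,0.07,-0.25,-0.45,0,0.07,-0.25,-0.4,0,0.07,-0.25,-0.4,0,0.04,-0.18,-0.3,0,0,-0.1,0,0,0,0,0]

```text
clock: 7.78
tcp_pos: [0.6277, 0.0938, 0.3426]
tool_rot: [[0.002, 0.41, 0.912], [0.0, 0.912, -0.41], [-1.0, 0.001, 0.002]]
wrist_force: [2.9, -1.8, 5.9]
grip_width: 0.602
```

```bash
python3 st.py;python3 lid.py w5
```

```text
clk 7.775 scale xy mm [ 2.9  -0.01] tip z mm 160.56 yaw rel 0.51 F [ 2.87 -1.8   5.89] M [-0.52 -0.6   0.02] w 0.602 tilt [ 0.0025  0.     -1.    ]
lid centre scale mm [ 1.49 -0.76] r 52.60268783569336
```

View pics/w5_plat.png

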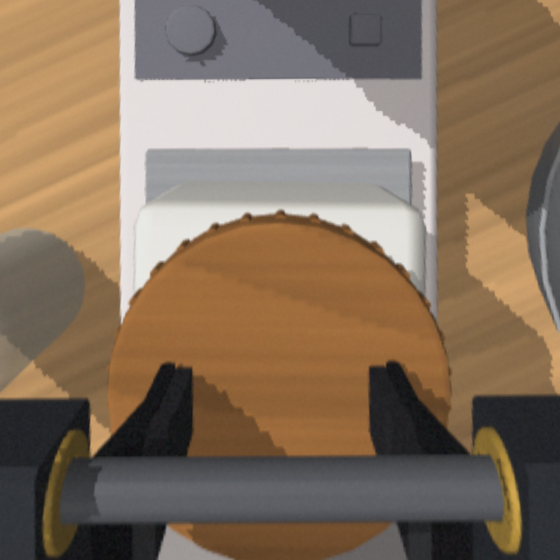

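```bash
cat > z.py <<'E'
from lid import *
n=sys.argv[1]
info=viewer.camera_info("wrist"); im=viewer.camera("wrist"); cv2.imwrite(f"pics/{n}.png",im)
def rect(x0,x1,y0,y1,z,res):
    X,Y=np.meshgrid(np.arange(x0,x1,res),np.arange(y0,y1,res),indexing='ij')
    uv=proj(info,un(X.ravel(),Y.ravel(),np.full(X.size,z))).astype(np.float32).reshape(*X.shape,2)
    return cv2.remap(im,uv[...,0],uv[...,1],cv2.INTER_CUBIC)
cv2.imwrite(f"pics/{n}_z.png",rect(-.08,-.02,-.08,.08,.049,.0002))
E
python3 z.py w6
```

```text
(no output)
```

View pics/w6_z.png

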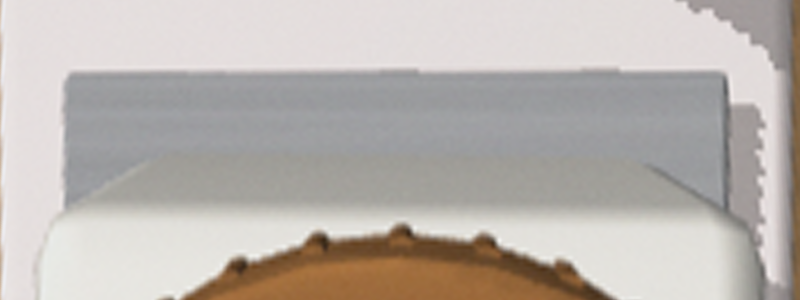

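About 17 mm of steel shows at the front, where 14 mm is wanted. Relative yaw is about −0.5° and y about +0.5 mm. A small trim follows.

Request:
step_arm:
  deltas: [0,-0.02,-0.12,-0.2,0,-0.02,-0.12,-0.2,0,-0.01,-0.06,-0.1,0,0,0,0]

```text
clock: 8.38
tcp_pos: [0.6248, 0.0947, 0.3426]
tool_rot: [[0.003, 0.402, 0.916], [0.0, 0.916, -0.402], [-1.0, 0.001, 0.002]]
wrist_force: [2.8, -1.6, 6.1]
grip_width: 0.599
```

```bash
python3 st.py;python3 z.py w7; python3 - <<'E'
from h import *
crop(viewer.camera("top"),205,75,150,140,4,"pics/t7.png")
E
```

```text
clk 8.375 scale xy mm [-0.11 -0.36] tip z mm 160.55 yaw rel 1.02 F [ 2.82 -1.56  6.11] M [-0.34 -0.73  0.02] w 0.599 tilt [ 2.7e-03  2.0e-04 -1.0e+00]
```

View pics/w7_z.png

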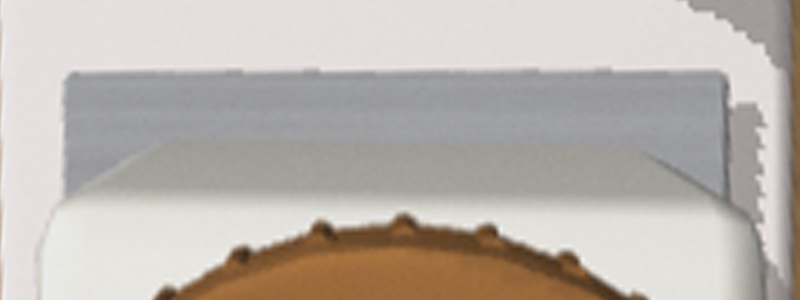

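View pics/t7.png

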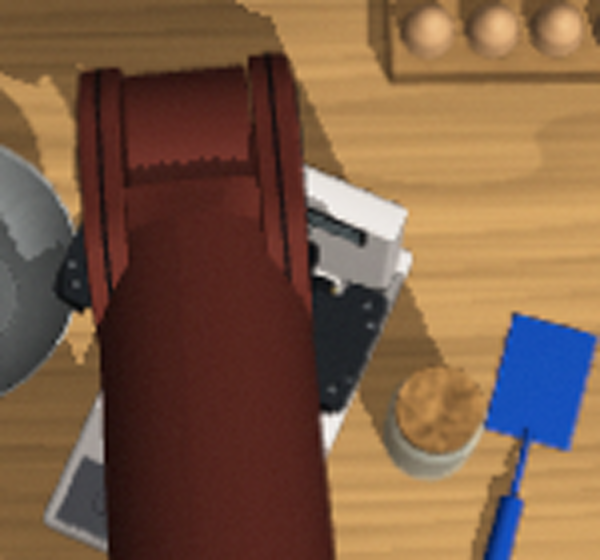

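The front gap is now about 14 mm and the faces are parallel. I'll lift off gently, then retreat towards the key and check.

Request:
step_arm:
  deltas: [-0.05,0,0.03,0,-0.1,0,0,0,-0.3,0,0,0,-1.0,0,0,0,-2.0,0,0,0,-2.0,0,0,0,-1,-0.5,-2.0,0,0,-1.0,-3.0,0,0,-1.0,-3.0,0,0,-1.0,-2.5,0]

```text
clock: 9.72
tcp_pos: [0.5134, 0.1049, 0.4076]
tool_rot: [[0.001, 0.402, 0.915], [0.001, 0.915, -0.402], [-1.0, 0.001, 0.001]]
wrist_force: [-0.4, -0.9, 0.4]
grip_width: 0.595
```

Request:
step_arm:
  deltas: [0,-0.8,-1.5,-1.0,0,0,0,0,0,0,0,0]
  hand: -1

```text
clock: 10.1
tcp_pos: [0.4979, 0.1035, 0.407]
tool_rot: [[0.001, 0.387, 0.922], [0.001, 0.922, -0.387], [-1.0, 0.001, 0.001]]
wrist_force: [-0.8, -0.2, -0.4]
grip_width: 0.345
```

```bash
python3 st.py;python3 z.py w8; python3 - <<'E'
from h import *
t=viewer.camera("top");cv2.imwrite("pics/t8.png",t);crop(t,205,95,140,140,4,"pics/t8c.png")
t=viewer.camera("scene");cv2.imwrite("pics/s8.png",t);crop(t,200,190,160,145,5,"pics/s8c.png")
E
```

```text
clk 10.1 scale xy mm [-119.05  -45.47] tip z mm 225.03 yaw rel 1.98 F [-0.76 -0.23 -0.37] M [ 0.01 -0.    0.04] w 0.345 tilt [ 1.3e-03  6.0e-04 -1.0e+00]
```

View pics/t8c.png

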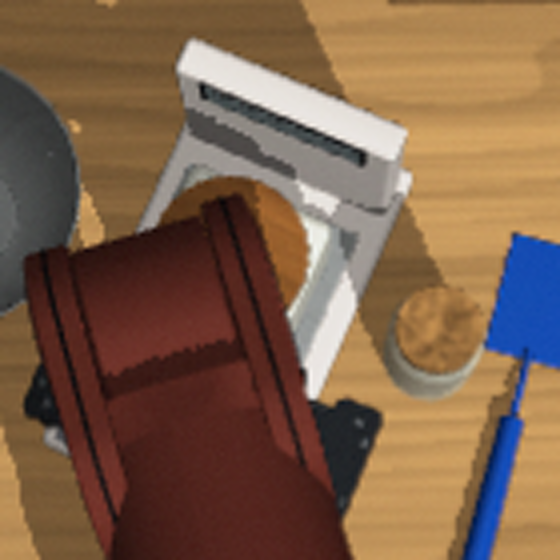

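View pics/s8c.png

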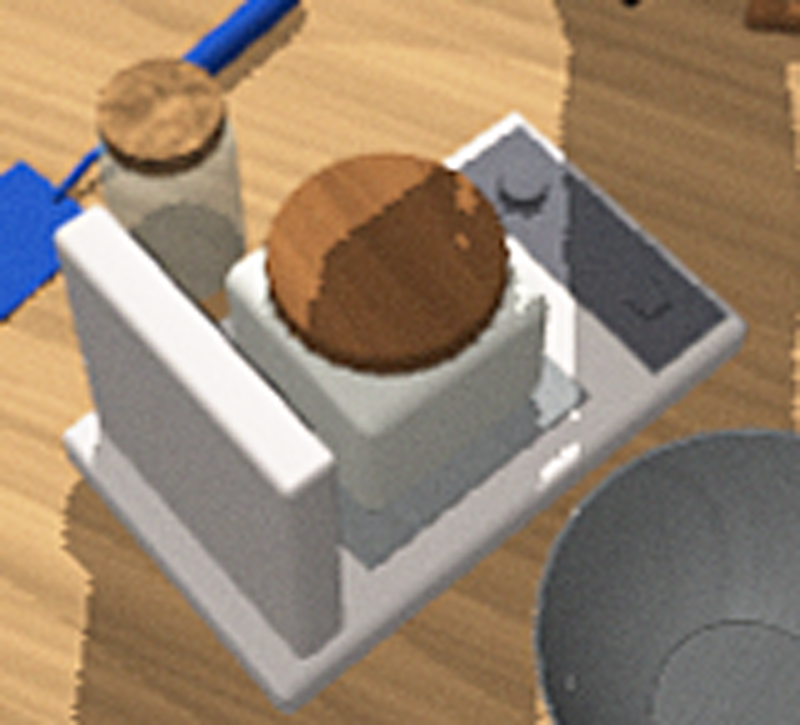

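View pics/w8.png

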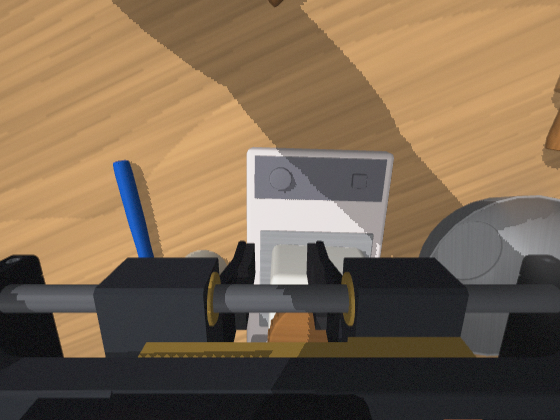

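```bash
cat > ov.py <<'E'
from fit import *
import sys
def draw(src,info,x0,y0,w,h,f,out,q,can=(0,0,0),plat=True):
    im=cv2.resize(cv2.imread(src)[y0:y0+h,x0:x0+w],None,fx=f,fy=f,interpolation=cv2.INTER_CUBIC)
    def P(pts): return np.round(((proj(info,pts)-[x0,y0]+.5)*f-.5)*8).astype(np.int32)
    def sq(s,z,cx=0,cy=0,a=0):
        k=np.array([(-1,-1),(-1,1),(1,1),(1,-1)])*s; ca,sa=np.cos(a),np.sin(a)
        return np.array([W(q,(cx+ca*x-sa*y,cy+sa*x+ca*y,z)) for x,y in k])
    def poly(p,c): cv2.polylines(im,[P(p)],True,c,1,cv2.LINE_AA,3)
    if plat: poly(sq(.067,.049),(0,0,255)); poly(np.array([W(q,(x,y,.035)) for x,y in((-.16,-.085),(-.16,.085),(.13,.085),(.13,-.085))]),(0,0,255))
    if plat: poly(np.array([W(q,(.088,y,z)) for y,z in((-.078,.035),(.078,.035),(.078,.198),(-.078,.198))]),(0,0,255))
    a=np.radians(can[2]); 
    poly(sq(.053,.049,*can[:2],a),(0,255,0)); poly(sq(.053,.133,*can[:2],a),(255,255,0))
    th=np.linspace(0,2*np.pi,60); poly(np.array([W(q,(can[0]+.052*np.cos(t),can[1]+.052*np.sin(t),.1605)) for t in th]),(255,0,255))
    cv2.imwrite(out,im)
E
python3 - <<'E'
from ov import *
for n,i in(("top",ti),("scene",si)):
    o=[(uv,P) for ii,uv,P in obs if ii is i]
    r=least_squares(lambda q:np.concatenate([proj(i,W(q,P))[0]-uv for uv,P in o]),[.625,.095,-.43],loss='soft_l1'); print(n,r.x,np.degrees(r.x[2]))
    if n=="scene": draw("pics/s8.png",si,200,190,160,145,5,"pics/s8o.png",r.x)
    else: draw("pics/t8.png",ti,205,95,140,140,5,"pics/t8o.png",r.x)
E
```

```text
top [ 0.62774279  0.09341178 -0.43841802] -25.11950234509702
scene [ 0.62697031  0.09456733 -0.42545957] -24.37703763747331
```

View pics/s8o.png

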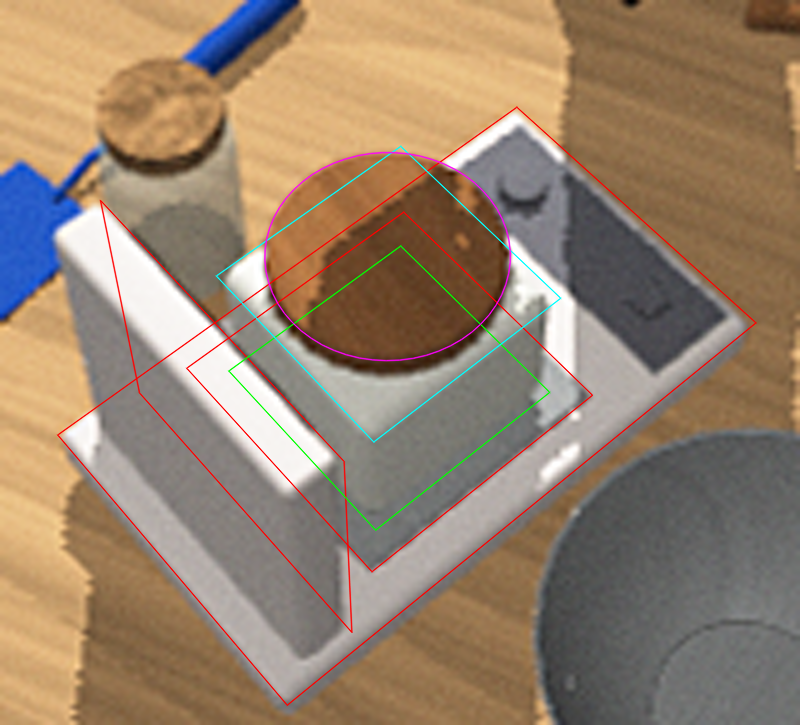

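View pics/t8o.png

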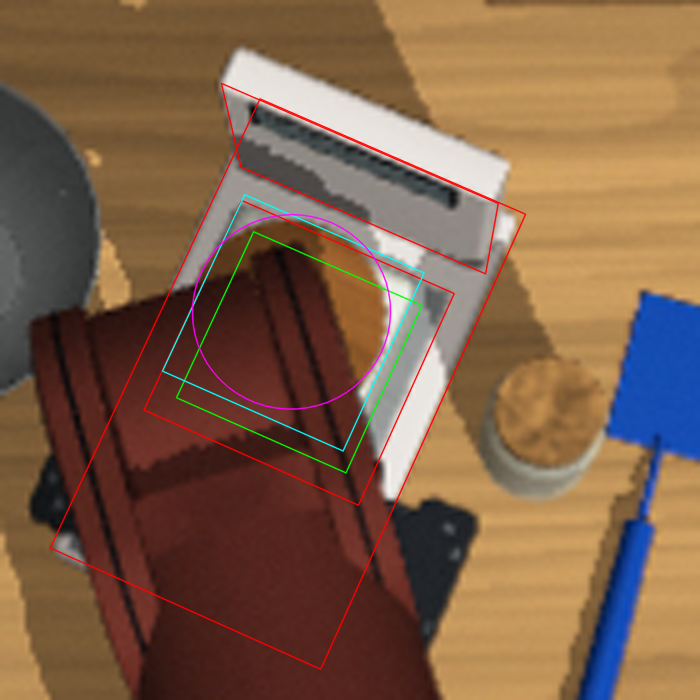

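In the scene view the model of a centred canister matches the real one closely. The forearm hides it from the top camera, so I'll move aside briefly for an independent check.

Request:
step_arm:
  deltas: [0,-2.0,0,0,0,-3.8,0.5,0,0,-4,0.6,0,0,-4,0.6,0,0,-4,0.6,0,0,-4,0.6,0,0,-4,0.6,0,0,-4,0.6,0,0,-2,0.3,0,0,-1,0,0]

```text
clock: 11.5
tcp_pos: [0.41, -0.2178, 0.4061]
tool_rot: [[-0.0, 0.389, 0.921], [0.0, 0.921, -0.389], [-1.0, 0.0, -0.0]]
wrist_force: [0.5, 0.2, -0.2]
grip_width: 0.003
```

```bash
python3 st.py; python3 - <<'E'
from ov import *
t=viewer.camera("top");cv2.imwrite("pics/t9.png",t);crop(t,205,95,140,140,5,"pics/t9c.png")
q=[ 0.62774279 , 0.09341178, -0.43841802]
draw("pics/t9.png",ti,205,95,140,140,5,"pics/t9o.png",np.array(q))
E
```

```text
clk 11.5 scale xy mm [ -64.39 -374.07] tip z mm 224.05 yaw rel 1.85 F [ 0.54  0.18 -0.17] M [ 0.03  0.02 -0.01] w 0.003 tilt [-3.e-04  3.e-04 -1.e+00]
```

View pics/t9c.png

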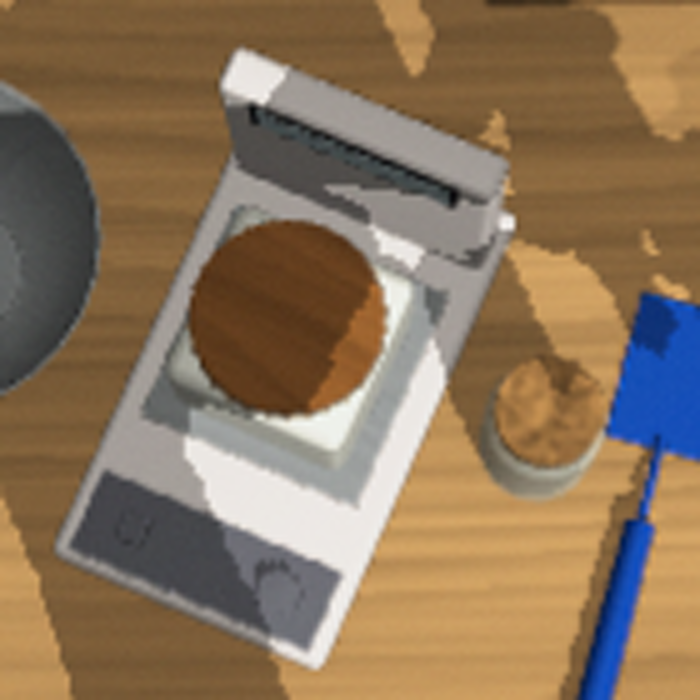

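View pics/t9o.png

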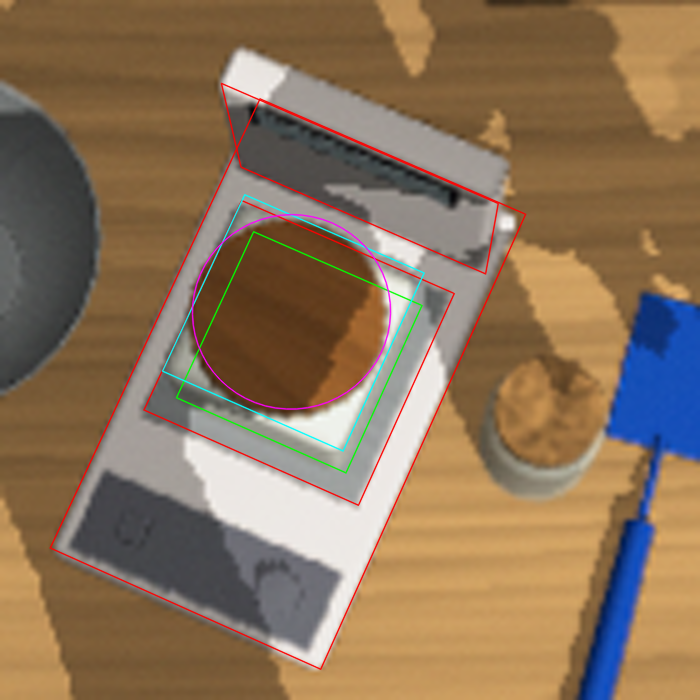

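The top view is clear: lid at (288,318), platform front corners near (142,418) and (362,507). I'll rectify at platform height to measure the strips directly.

```bash
python3 - <<'E'
from lid import *
import fit
im=np.mean([viewer.camera("top").astype(float) for _ in range(3)],0).astype(np.uint8); cv2.imwrite("pics/t10.png",im)
info=viewer.camera_info("top")
def rect(z,res=.00025,a=.09):
    X,Y=np.meshgrid(np.arange(-a,a,res),np.arange(-a,a,res),indexing='ij')
    uv=proj(info,un(X.ravel(),Y.ravel(),np.full(X.size,z))).astype(np.float32).reshape(*X.shape,2)
    return cv2.remap(im,uv[...,0],uv[...,1],cv2.INTER_CUBIC)
r=rect(.049); r=cv2.resize(r,(720,720))[:600]
cv2.imwrite("pics/t10r.png",cv2.convertScaleAbs(r,alpha=1.4))
E
```

```text
(no output)
```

View pics/t10r.png

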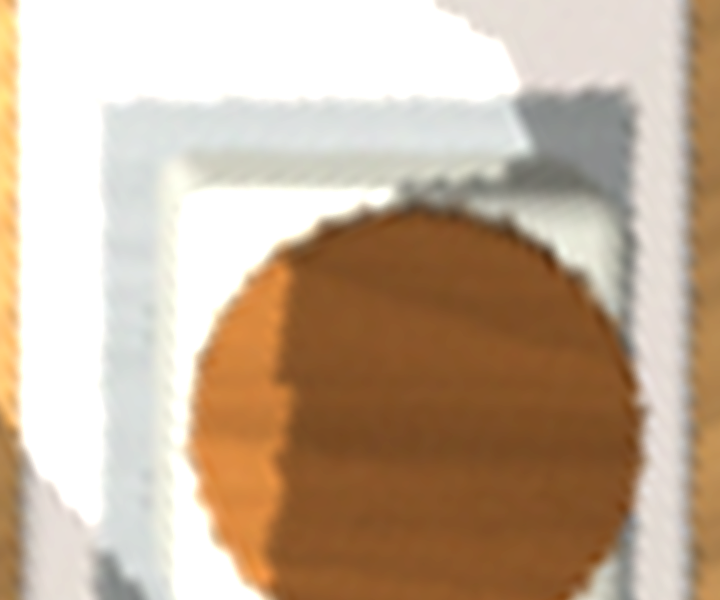

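From above, the strips measure about 14 mm on the right side and 13–14 mm at the front, with edges parallel, so the canister is centred. On to the zero key with closed fingers.

Request:
step_arm:
  deltas: [0,2,-0.3,0,0,4,-0.6,0,0,4,-0.6,0,0,4,-0.6,0,0,4,-0.6,0,0,4,-0.6,0,0,4,-0.6,0,0,4,-0.6,0,0,2,-0.5,0,0,1.1,-0.3,1.85]

```text
clock: 12.95
tcp_pos: [0.49, 0.1113, 0.4058]
tool_rot: [[-0.001, 0.415, 0.91], [-0.001, 0.91, -0.415], [-1.0, -0.001, -0.0]]
wrist_force: [-0.2, -0.3, -0.3]
grip_width: 0.005
```

Request:
step_arm:
  deltas: [1,0,0,0,2.5,0,0,0,2.5,0,0,0,1.5,0,0,0,0.5,0,0,0]

```text
clock: 13.58
tcp_pos: [0.4899, 0.1092, 0.3253]
tool_rot: [[-0.001, 0.416, 0.909], [-0.001, 0.909, -0.416], [-1.0, -0.001, -0.001]]
wrist_force: [0.5, 0.8, 0.1]
grip_width: 0.005
```

```bash
python3 st.py; python3 - <<'E'
from h import *
cv2.imwrite("pics/w11.png",viewer.camera("wrist"))
E
```

```text
clk 13.575 scale xy mm [-128.69  -43.65] tip z mm 143.33 yaw rel 0.14 F [0.51 0.81 0.13] M [-0.04  0.04  0.05] w 0.005 tilt [-1.1e-03 -7.0e-04 -1.0e+00]
```

View pics/w11.png

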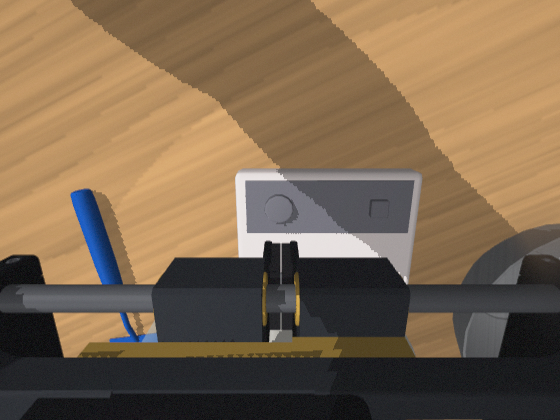

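Request:
step_arm:
  deltas: [1.5,-0.1,0,0,2.5,0,0,0,2.5,0,0,0,1.5,0,0,0,0.7,0,0,0,0.2,0,0,0,0,0,0,0]

```text
clock: 14.5
tcp_pos: [0.4901, 0.109, 0.2377]
tool_rot: [[0.001, 0.416, 0.909], [0.0, 0.909, -0.416], [-1.0, 0.001, 0.001]]
wrist_force: [-0.7, -0.8, 0.4]
grip_width: 0.004
```

```bash
python3 st.py; python3 - <<'E'
from h import *
i=viewer.camera_info("wrist");im=viewer.camera("wrist");cv2.imwrite("pics/w12.png",im)
s=status.sense();p=np.array(s["tcp_pos"])-[0,0,.182]; print("tip px",proj(i,p),"centre on key top",proj(i,np.array([p[0],p[1],.043])))
E
```

```text
clk 14.5 scale xy mm [-128.44  -43.82] tip z mm 55.69 yaw rel 0.16 F [-0.73 -0.81  0.36] M [-0.02 -0.01 -0.05] w 0.004 tilt [ 8.e-04  3.e-04 -1.e+00]
tip px [[281.12354193 257.25991117]] centre on key top [[281.06587455 247.95884555]]
```

View pics/w12.png

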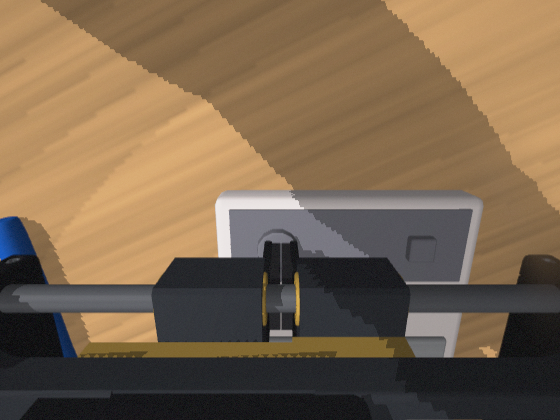

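The key rim shows at (278,229), so its centre is about (278,250), and the tip projects to (281,248). That is aligned, so I'll press.

Request:
step_arm:
  deltas: [0.6,-0.1,0,0,0.4,0,0,0,0.1,0,0,0,0.1,0,0,0,0.1,0,0,0]

```text
clock: 15.18
tcp_pos: [0.4893, 0.108, 0.2242]
tool_rot: [[-0.0, 0.416, 0.909], [-0.0, 0.909, -0.416], [-1.0, -0.0, -0.0]]
wrist_force: [-1.4, -0.9, 2.6]
grip_width: 0.006
```

Request:
step_arm:
  deltas: [0.1,0,0,0,0.1,0,0,0]

```text
clock: 15.42
tcp_pos: [0.4893, 0.1079, 0.2222]
tool_rot: [[-0.0, 0.416, 0.909], [-0.0, 0.909, -0.416], [-1.0, -0.0, -0.0]]
wrist_force: [-1.5, -1.3, 3.0]
grip_width: 0.008
```

Request:
step_arm:
  deltas: [0.1,0,0,0,0.1,0,0,0]

```text
clock: 15.68
tcp_pos: [0.4895, 0.1079, 0.2212]
tool_rot: [[-0.001, 0.416, 0.909], [0.0, 0.909, -0.416], [-1.0, 0.0, -0.001]]
wrist_force: [-11.2, -3.4, 27.1]
grip_width: 0.003
```

The force rose sharply at tip height 39 mm, so the key is bottomed out. Releasing.

Request:
step_arm:
  deltas: [-0.2,0,0,0,-0.4,0,0,0,-0.8,0,0,0,-2.0,0,0,0,-3.5,0,0,0,-4,0,0,0,-4,0,0,0,-3,0,0,0,0,-2,-0.5,0,0,-4,0,0]

```text
clock: 16.92
tcp_pos: [0.4597, 0.0561, 0.3998]
tool_rot: [[0.001, 0.414, 0.91], [0.0, 0.91, -0.414], [-1.0, 0.001, 0.001]]
wrist_force: [0.2, -1.4, 0.7]
grip_width: 0.002
```

Request:
step_arm:
  deltas: [0,-4,0.6,0,0,-4,0.6,0,0,-4,0.6,0,0,-4,0.6,0,0,-4,0.6,0,0,-4,0.6,0,0,-2,0.3,0,0,-1,0,0,0,0,0,0]

```text
clock: 18.05
tcp_pos: [0.3829, -0.2063, 0.3993]
tool_rot: [[0.0, 0.416, 0.909], [0.0, 0.909, -0.416], [-1.0, 0.0, 0.0]]
wrist_force: [0.3, 0.4, -0.6]
grip_width: 0.002
```

```bash
python3 st.py; python3 - <<'E'
from h import *
t=viewer.camera("top");cv2.imwrite("pics/t12.png",t)
s=viewer.camera("scene");cv2.imwrite("pics/s12.png",s)
a=cv2.imread("pics/top0.png"); b=cv2.imread("pics/t10.png")
k=lambda i:cv2.resize(i[95:235,205:345],None,fx=4,fy=4,interpolation=cv2.INTER_CUBIC)[:, :400]
cv2.imwrite("pics/cmp12.png",np.hstack([k(b),k(t)]))
E
```

```text
clk 18.05 scale xy mm [ -93.81 -374.95] tip z mm 217.31 yaw rel 0.13 F [ 0.3   0.35 -0.6 ] M [-0.01 -0.    0.02] w 0.002 tilt [ 4.e-04  3.e-04 -1.e+00]
```

View pics/cmp12.png

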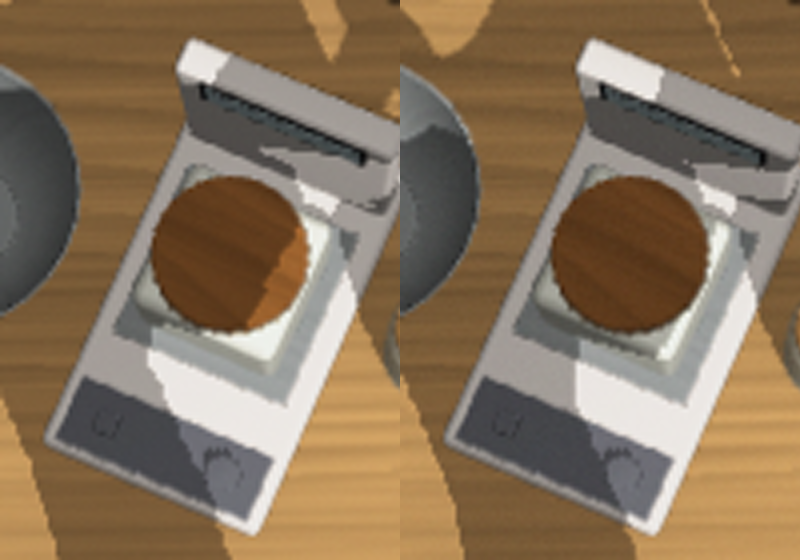

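View pics/s12.png

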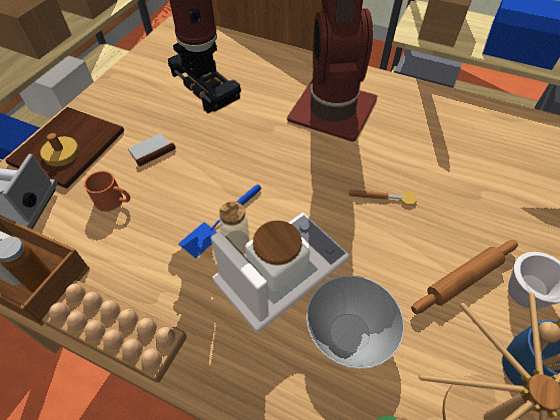

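The canister looks the same before and after the key press (lid at (230,253) in both halves of the comparison). The other objects are where they started, and the arm is clear. I'm handing the job in.

```bash
python3 -c "
from station import ticket; print(ticket.job_done())"
```

```text
the job is handed in; nothing more can be done
None
```

The canister now stands in the middle of the platform, the zero key has been pressed and released, and I handed the job in at 18 s of the 48 s allowed.

- **Slide:** I pressed two fingertips on the lid with about 6–7 N and slid the canister about 29 mm forward and 7 mm sideways. I also turned it about 4.5° to square it up. Even with the heaviest possible canister, that load stays below 2 kg.
- **Centring check:** The wrist camera showed about 14 mm of steel at the front. The top camera showed about 13–14 mm at the front and about 14 mm on the right side, with parallel edges. The scene camera also fitted a centred canister. An even strip would be 14 mm. I did not measure the left and back strips directly.
- **Zero key:** I pressed it with closed fingers until it stopped, about 4 mm down, where the force rose sharply to 27 N. That is well above the roughly 4 N it needs. I then released it.
- **Final look:** The canister had not moved during the key press, the other objects appeared to be where they started, and the robot was touching nothing.
- **Disagreement:** The separate camera fits of the scale's pose differed by about 2–3 mm and 0.7°. I therefore judged the centring from strip widths measured within single images.

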